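Shim the rocking scale stand

TASK

The little four-legged stand that carries the pocket scale rocks, because its foot nearest the loose wooden wedge is too short. Without picking anything up, push the wedge along the table with your fingertips, thin edge first, under that short foot until the stand no longer rocks and is level; do not shove the stand out of its place or disturb the other things. Then press firmly down on the corner of the plate above that foot to prove that it stays level, and finish while still holding it pressed.

Things in the scene. Friction and masses are not known exactly. Their poses are not given: they have to be found in the camera images.
- stand: Loose scale stand, 0.85 kg: aluminium plate 140 (x) x 130 (y) x 10 mm, top 40 mm above the table, on four thin legs with 16 mm ball feet at x = +-58, y = +-53 mm; a black pocket scale (19 mm high) is fixed on it over x -55 to 63, y -62 to 10 mm, a small round level at x 30, y 40 mm. Origin on the table under the plate's middle, z up; -x side roughly to the robot. Level at rest, on three feet.
- short_foot (a point): Lowest point of the short ball foot, at x = -58, y = +53 mm of the stand (front left seen from the robot). It hangs 8.5 mm above the table while the stand is level. A downward push of 1 to 2 N on that corner tips the stand by 0.11 rad until the foot touches the table.
- short_corner (a point): Top face of the plate (40 mm above the table) straight above the short foot: bare metal, the place to press. The scale begins 43 mm from it, the plate's edges lie 12 mm from it.
- wedge: Loose plain wooden wedge, 70 g, 100 mm long (x), 50 mm wide (y); origin mid underside, x to the thin edge. Top slopes evenly from 17 mm high at x = -50 to 3 mm at x = +50 mm (7 mm of push = 1 mm). Stand snug and level when the short foot is over wedge x = +11 mm, where it is 8.5 mm high; further in, it tilts the stand up.
- thick_end (a point): Middle of the wedge's upright thick end face (50 mm wide, 17 mm high), at wedge x = -50 mm, 8 mm above the table: the face to push on. The wedge starts on the robot's side of the short foot, its thin edge turned roughly to the foot.
- jar_grit: Bystander, to be left where it stands: small jar, 30 mm diameter, 42 mm high, in front of the stand to the right of the wedge; origin at its foot.
- jar_cerium: Bystander, to be left where it stands: small jar, 30 mm diameter, 42 mm high, to the left of the stand; origin at its foot.
- index_gear: Bystander, to be left where it stands: brass index gear, 50 mm diameter, 16 mm high, left of the stand; origin at its underside.
- loupe: Bystander, to be left where it stands: folding loupe, 42 x 62 x 17 mm, right of the wedge.
- tweezers: Bystander, to be left where it stands: steel tweezers, 135 mm long, 8 mm high, far right of the work.
- marker: Bystander, to be left where it stands: marker pen, 137 mm long, 12 mm high, right of the work.
- hex_key_0: Bystander, to be left where it stands: hex key, 87 mm long, 5 mm high, near the left edge of the table.
- paste_syringe_0: Bystander, to be left where it stands: paste syringe, 112 mm long, 13 mm high, left of the stand.

How it is judged:
On the way:
1. the wedge is pushed under the short foot, flat on the table, the stand level and not yet pressed (x of short_foot in the frame of wedge between -0.004 and 0.026 m and y of short_foot in the frame of wedge between -0.022 and 0.022 m and height (world z) of wedge below 0.006 m and angle between stand's own z axis and vertical below 0.022 rad and contact force between the fingers and stand below 0.5 N), for 0.2 s.
At the end, for the whole second after the job is handed in: For the last second: fingers press the stand with over 3 N, the wedge carries over 2.5 N of it, stand within 0.022 rad of level, at rest, within 25 mm of its start; short foot over wedge x -4 to 26 mm, at most 22 mm off its centre line; wedge flat on the table, at rest (x of short_foot in the frame of wedge between -0.004 and 0.026 m and y of short_foot in the frame of wedge between -0.022 and 0.022 m and height (world z) of wedge below 0.006 m and contact force between the fingers and stand above 3 N and contact force between wedge and stand above 2.5 N and angle between stand's own z axis and vertical below 0.022 rad and distance of stand from where it was at the start of the episode below 0.025 m and linear speed of each of stand, wedge below 0.01 m/s); the arm keeps its last pose, push and grip.
It fails at once if the wedge is lifted off the table (height (world z) of wedge above 0.015 m).
It fails at once if the stand is lifted or tipped far over (height (world z) of stand above 0.02 m or angle between stand's own z axis and vertical above 0.2 rad).
It fails at once if the stand is shoved more than 25 mm out of its place (distance of stand from where it was at the start of the episode above 0.025 m).
It fails at once if a bystander is moved by more than 30 mm (distance of any of jar_grit, jar_cerium, index_gear, loupe, tweezers, marker, hex_key_0, paste_syringe_0 from where it was at the start of the episode above 0.03 m).
It also fails if it takes over 48 s, if anything falls off the work surface, if the arm or the gripper's body presses on something with over 40 N, if the wrist force passes 120 N, or if a joint passes its speed limit or range.

ROBOT

A 6-joint arm with a two-finger parallel gripper is mounted at the origin on a cart in front of the work surface, level with it; the furniture and walls round the work are solid. World frame = base frame: x ahead of the robot, y to its left, z up, the work surface at z = 0. Lengths are in m, angles in rad, forces in N, time in s.
With the tool pointing down it reaches from about 0.25 to 0.775 m from the base axis. Payload 4 kg.
Tool frame: the origin (TCP) lies midway between the tips of the shut fingers; the grasp point (between the pads) lies 19 mm behind it; z points along the fingers, y is the line along which they close (so a half turn about z gives the same grasp; the last joint's range is limited). The gripper opens to 94 mm and grips with 3 to 60 N. Pads are 16 mm wide; open, the fingers measure 119 mm over their backs; the gripper's body (75 mm by 177 mm) begins 78 mm behind the grasp point.
Start: joints at [1.116, 0.087, 1.371, -0, 1.684, -0.103], TCP at [0.19, 0.516, 0.17] pointing down, gripper open.
Joint ranges: [-3.1, 3.1], [-0.76, 2.03], [0.27, 2.55], [-1.08, 4.22], [0.17, 2.65], [-2.57, 2.57]. Speed limits (rad/s): [2.79, 2.79, 3.14, 3.14, 3.14, 3.14].

INTERFACE

Orientations are given as a unit quaternion [x, y, z, w].
In Python, from plant import telemetry, eyes, finish_job, models gives the robot as it stands. The module is installed in compiled form; this text tells all that it offers.
- The arm moves only by the tool arm_command, never from a script. Its arguments are lists of equal length, an entry for each row: "offset": the shift along the world's x, y, z in m, a list of three; "twist": the turn, a rotation vector about the world's x, y, z in rad, a list of three; "grip": the opening in per cent of the stroke, from 0 (shut) to 100 (fully open). A call has 1 to 12 rows; each row shifts and turns the commanded pose from where the row before left it; what a row does not reach is not made up. A row lasts 1/12 s, in which the tool goes at most 41.7 mm and 7.16 degrees, less where a joint would pass 70% of its speed; a pose out of reach is approached as far as the arm can. A call with a gripper value outside its range is refused whole. The fingers move at their own pace and stop on an object; "grip_force" is the grip in N (left out, the last holds). Time passes only in rows, so rows that do not move let the fingers close. It gives the time, the measured TCP pose, the force, the opening and the grip force at its end, in the units of the state.
- telemetry.get_state(): the state, without advancing time (a new reading comes with each control period).
- eyes.get_image(name): name is "scene" or "side" or "wrist"; returns the picture (400x640x3 uint8, red, green, blue); there is no depth.
- eyes.camera_params(name): a dict with "mtx" (3x3 intrinsics, pixels), "k1" (the pictures are not rectified: a ray, as slopes to the right and down, at radius r is drawn at 1 + k1 r^2 times it, then the intrinsics apply), "xyz" and "attitude" of the camera in the world; the wrist camera has in their place "hand_eye" (4x4, takes a point from camera to tool coordinates, whose origin is the TCP and whose axes are the flange's). Camera axes: x right, y down, z forward; pixel columns grow to the right and rows downward; lengths in m; the calibration is good to about 2 mm. A picture is of the moment at which its call begins: read the wrist's pose just before it. camera_params takes no time and is no camera call.
- finish_job(): hands the job in; it is judged then, once.
Trained networks look in the newest picture that a camera, given by its name, has taken for a name from the list of things; names that differ only in an ending like _2 or _b are one class to them, and where a whole thing is asked for, a point or a joint stands for the part that bears it (a point fixed in the world has none). Each returns a list of dicts, best first, with "score" (0 to 1); they miss things now and then, are a little off and sometimes report something else, mostly with a low value. They report only what shows in the picture. A call takes as long as a camera call.
- models.spot_in(thing, camera): "xyz" ([x, y, z] in m, in world coordinates, good to about 4 mm: the middle of the surface that is visible of it).
The state is a dict: "clock": time; "qpos": joint angles; "joint_vel": joint speeds; "joint_torque": joint torques, N m; "tcp_pos": TCP position; "ee_rot": TCP orientation; "force": force on the tool from outside, world axes, zero at the start; "moment": the same for the moment, N m; "grip_width": finger opening in m; "finger_force": force on a finger pad.
Only numpy, scipy, OpenCV 4.12 (cv2) and the standard library are available. Lean on these libraries where they do the work, as an engineer would, in place of code of your own. Each camera call takes 0.05 s, during which the arm holds its last target. There are 200 camera calls.

## Working session

There is one attempt and no reset: what is moved stays moved. The work goes in short steps, Python scripts to look and compute and a tool call to move; the robot and the scene stay as the last step left them, time stands still between calls to the robot, and variables do not carry over. Pictures are saved under pics/ and viewed, at most 10 in all, crops included, and the job is handed in when it is done.

Besides the shell and the picture viewer there is one more tool, called by a JSON object that holds its "fn" and its "kwargs". arm_command: Moves the arm, as the interface text tells. Its arguments: {"type":"object","properties":{"offset":{"type":"array","items":{"type":"array","items":{"type":"number"}}},"twist":{"type":"array","items":{"type":"array","items":{"type":"number"}}},"grip":{"type":"array","items":{"type":"number"}},"grip_force":{"type":"number"}},"required":["offset","twist","grip"]}

```bash
mkdir -p pics
cat > h.py <<'E'
import numpy as np, cv2
from scipy.spatial.transform import Rotation as R
from plant import telemetry, eyes, finish_job, models
def cam(n):
    p=eyes.camera_params(n)
    M=np.array(p["mtx"]);
    if "xyz" in p:
        a=np.array(p["attitude"]); Rm=a if a.shape==(3,3) else R.from_quat(a).as_matrix()
        return M,p["k1"],Rm,np.array(p["xyz"])
    s=telemetry.get_state(); H=np.array(p["hand_eye"]); Rt=R.from_quat(s["ee_rot"]).as_matrix()
    return M,p["k1"],Rt@H[:3,:3],Rt@H[:3,3]+np.array(s["tcp_pos"])
def unproj(c,uv,z):
    M,k,Rm,t=c
    d=np.linalg.inv(M)@[uv[0],uv[1],1]; s=d[:2].copy()
    for _ in range(20): s=d[:2]/(1+k*(s@s))
    r=Rm@[s[0],s[1],1]; return t+r*(z-t[2])/r[2]
def proj(c,X):
    M,k,Rm,t=c; p=Rm.T@(np.array(X)-t); s=p[:2]/p[2]; s=s*(1+k*(s@s)); return (M@[s[0],s[1],1])[:2]
def snap(n,f):
    c=cam(n); im=eyes.get_image(n); cv2.imwrite("pics/"+f,im[:,:,::-1]); return c,im
E
python3 - <<'E'
from h import *
for n in ("scene","side"):
    snap(n,n+"0.png"); print(n,eyes.camera_params(n)["xyz"],eyes.camera_params(n)["attitude"])
    for t in ("stand","short_foot","short_corner","wedge","thick_end","jar_grit","jar_cerium","index_gear","loupe"):
        print(t,[(np.round(d["xyz"],3).tolist(),round(d["score"],2)) for d in models.spot_in(t,n)[:2]])
print(telemetry.get_state())
E
```

```text
scene [-0.20150442 -0.57644325  0.55221811] [ 0.75866055 -0.37344476  0.22882258 -0.48230012]
stand [([0.625, 0.106, 0.047], 0.62)]
short_foot [([0.62, 0.105, 0.044], 0.78)]
short_corner []
wedge [([0.493, 0.175, 0.012], 0.59)]
thick_end [([0.492, 0.174, 0.006], 0.79)]
jar_grit [([0.521, 0.067, 0.019], 0.75)]
jar_cerium []
index_gear [([0.656, 0.378, 0.011], 0.6)]
loupe [([0.451, 0.004, 0.014], 0.53)]
side [0.39143438 1.10161285 0.53335645] [-0.08694647  0.83743238 -0.53776585  0.04421775]
stand [([0.641, 0.142, 0.039], 0.91), ([0.722, 0.358, 0.003], 0.19)]
short_foot [([0.641, 0.14, 0.037], 0.64), ([0.524, 0.078, 0.018], 0.39)]
short_corner [([0.642, 0.142, 0.035], 0.87), ([0.498, 0.19, 0.011], 0.42)]
wedge [([0.498, 0.19, 0.01], 0.67)]
thick_end [([0.502, 0.19, 0.009], 0.89)]
jar_grit [([0.526, 0.082, 0.018], 0.51)]
jar_cerium [([0.501, 0.19, 0.009], 0.7), ([0.672, 0.254, 0.02], 0.67)]
index_gear [([0.658, 0.392, 0.006], 0.72)]
loupe []
{'clock': 1.0, 'qpos': array([ 1.11587607e+00,  8.71726978e-02,  1.37069640e+00,  3.12730036e-05,
        1.68359881e+00, -1.03105003e-01]), 'joint_vel': array([-0.0012682 , -0.00123908, -0.00054888,  0.00021243, -0.0002029 ,
        0.00170904]), 'joint_torque': array([ 6.99649463e-04, -3.40052891e+01, -3.02604067e+01,  7.19813257e-02,
        2.38880259e-02, -1.53376789e-05]), 'tcp_pos': array([0.18953777, 0.51633559, 0.16952264]), 'ee_rot': array([1.75000095e-01, 9.84568414e-01, 6.42383818e-05, 2.24133652e-06]), 'force': array([-0.05127667, -0.22149025, -0.26818732]), 'moment': array([-0.01141571, -0.02600956, -0.00208783]), 'finger_force': 0.0, 'grip_width': 0.09413283693111933}
```

View images.

View pics/scene0.png

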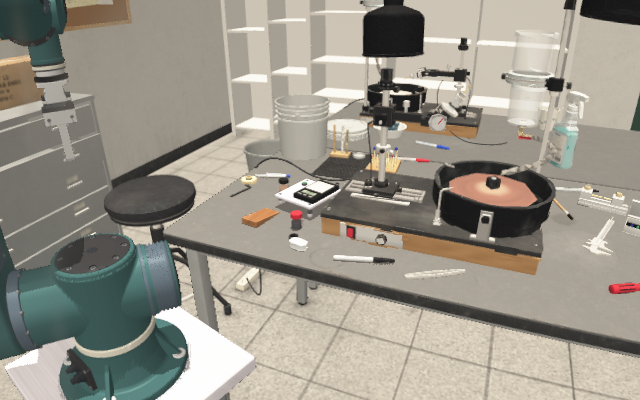

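View pics/side0.png

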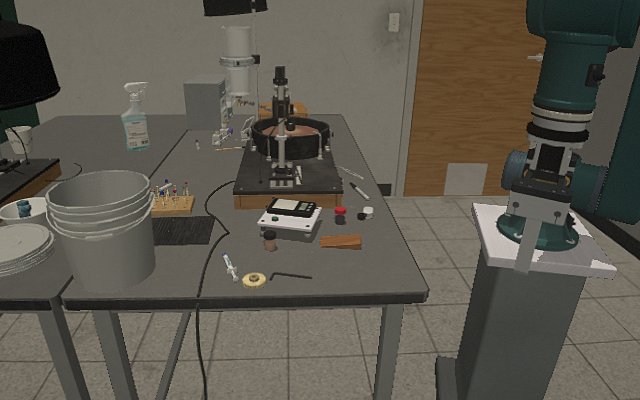

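The scene view has the wedge at about (260,217), the stand at (310,192) and the red jar at (296,219). The side view shows the wedge at (342,242) and the stand at (290,217). Both are small, so I'll use the wrist camera for precise poses.

Run:
```python
from h import *
p=eyes.camera_params("wrist"); print(p)
c=cam("wrist"); print(c[2],c[3])
```

```text
{'mtx': array([[282.5920657 ,   0.        , 320.3966497 ],
       [  0.        , 282.5920657 , 199.10836258],
       [  0.        ,   0.        ,   1.        ]]), 'k1': -0.01251662459729496, 'hand_eye': array([[ 9.42241481e-05, -9.64653073e-01, -2.63523131e-01,
         7.74011338e-02],
       [ 9.99999677e-01, -1.19362200e-04,  7.94492800e-04,
         4.71835562e-04],
       [-7.97864621e-04, -2.63523121e-01,  9.64652750e-01,
        -2.14541782e-01],
       [ 0.00000000e+00,  0.00000000e+00,  0.00000000e+00,
         1.00000000e+00]])}
[[ 3.44510547e-01  9.05519787e-01  2.47682049e-01]
 [ 9.38781991e-01 -3.32563791e-01 -8.99427463e-02]
 [ 9.25144908e-04  2.63505672e-01 -9.64657403e-01]] [0.11703428 0.54342392 0.38406588]
```

{"fn": "arm_command", "kwargs": {"offset": [[0.02,-0.028,0.012],[0.02,-0.028,0.012],[0.02,-0.028,0.012],[0.02,-0.028,0.012],[0.02,-0.028,0.012],[0.02,-0.028,0.012],[0.02,-0.028,0.012],[0.02,-0.028,0.012],[0.02,-0.028,0.012],[0.02,-0.028,0.012],[0.02,-0.028,0.012],[0,0,0]], "twist": [[0,0,0],[0,0,0],[0,0,0],[0,0,0],[0,0,0],[0,0,0],[0,0,0],[0,0,0],[0,0,0],[0,0,0],[0,0,0],[0,0,0]], "grip": [25,25,25,25,25,25,25,25,25,25,25,25]}}

```text
clock: 2.0
tcp_pos: [0.4131, 0.2042, 0.3037]
ee_rot: [0.179, 0.984, 0.0, 0.003]
force: [0.5, 0.1, -0.1]
grip_width: 0.0239
finger_force: 0.0
```

Run:
```python
from h import *
snap("wrist","w0.png"); c=cam("wrist")
for t in ("stand","short_foot","short_corner","wedge","thick_end","jar_grit","jar_cerium","index_gear","loupe"):
    print(t,[(np.round(d["xyz"],3).tolist(),round(d["score"],2),proj(c,d["xyz"]).round()) for d in models.spot_in(t,"wrist")[:2]])
```

```text
stand [([0.608, 0.132, 0.037], 0.86, array([319., 278.]))]
short_foot [([0.615, 0.134, 0.042], 0.62, array([322., 282.]))]
short_corner [([0.616, 0.132, 0.037], 0.81, array([321., 281.]))]
wedge [([0.501, 0.179, 0.01], 0.75, array([323., 215.]))]
thick_end [([0.5, 0.181, 0.015], 0.92, array([323., 215.]))]
jar_grit [([0.515, 0.07, 0.045], 0.61, array([270., 248.]))]
jar_cerium []
index_gear [([0.616, 0.132, 0.039], 0.58, array([321., 282.]))]
loupe [([0.455, 0.016, 0.017], 0.83, array([233., 224.])), ([0.658, 0.388, 0.011], 0.5, array([450., 251.]))]
```

View pics/w0.png

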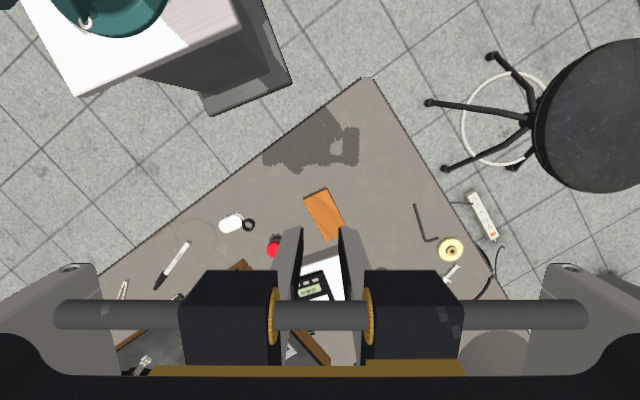

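The wrist view shows the wedge with corners at about (303,200), (327,187), (345,226) and (330,240). The stand is partly hidden behind the fingers at about (320,270), and the red jar is at (273,249). I'll move to a clearer viewpoint.

{"fn": "arm_command", "kwargs": {"offset": [[0.03,0.018,-0.027],[0.03,0.018,-0.027],[0.03,0.018,-0.027],[0,0,0],[0,0,0]], "twist": [[0,0,0],[0,0,0],[0,0,0],[0,0,0],[0,0,0]], "grip": [25,25,25,25,25]}}

```text
clock: 2.92
tcp_pos: [0.4933, 0.2595, 0.2208]
ee_rot: [0.174, 0.985, -0.002, -0.004]
force: [0.1, -0.5, -0.1]
grip_width: 0.0234
finger_force: 0.0
```

Run:
```python
from h import *
c,im=snap("wrist","w1.png"); 
cv2.imwrite("pics/w1c.png",cv2.resize(im[100:340,140:440,::-1],None,fx=2.5,fy=2.5,interpolation=cv2.INTER_CUBIC))
import pickle; pickle.dump(c,open("c1.pkl","wb"))
for t in ("stand","wedge","jar_grit","jar_cerium","index_gear","loupe"):
    print(t,[(np.round(d["xyz"],3).tolist(),round(d["score"],2),proj(c,d["xyz"]).round()) for d in models.spot_in(t,"wrist")[:2]])
```

```text
stand []
wedge [([0.508, 0.178, 0.01], 0.84, array([275., 202.]))]
jar_grit [([0.521, 0.076, 0.043], 0.86, array([212., 238.]))]
jar_cerium [([0.622, 0.167, 0.035], 0.73, array([294., 274.]))]
index_gear [([0.66, 0.388, 0.012], 0.65, array([431., 244.]))]
loupe [([0.457, 0.018, 0.021], 0.77, array([165., 208.]))]
```

View pics/w1c.png

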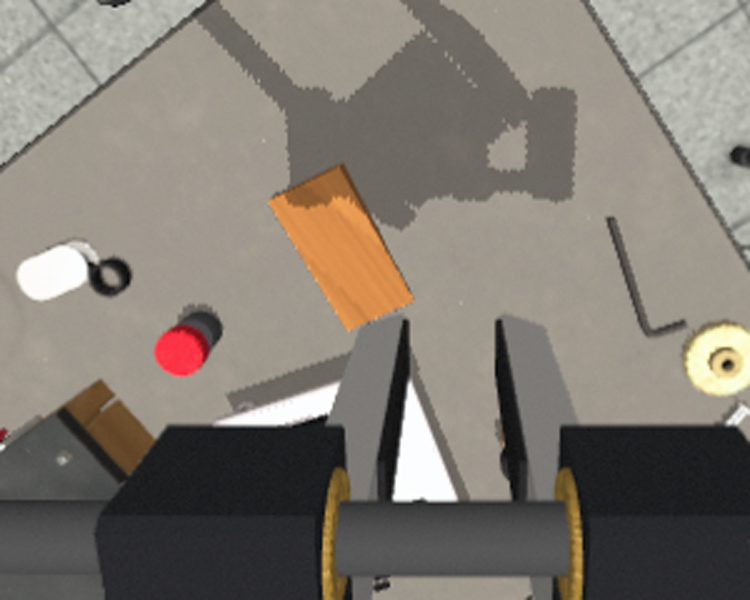

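The crop shows the wedge clearly: thick end at (268,198)–(343,164), thin end at (350,330)–(412,298). The plate's front edge runs along (215,422)–(340,382) and its left edge along (413,375)–(458,495). Next I'll compute the poses.

Run:
```python
from h import *
import pickle; c=pickle.load(open("c1.pkl","rb"))
U=lambda x,y,z: unproj(c,(x/2.5+140-0.3,y/2.5+100-0.3),z)[:2]
a,b,d,e=U(268,198,.017),U(343,164,.017),U(350,330,.003),U(412,298,.003)
th=(a+b)/2; tn=(d+e)/2; print("wedge",a,b,d,e,th,tn,np.linalg.norm(a-b),np.linalg.norm(tn-th),np.degrees(np.arctan2(*(tn-th)[::-1])), "perp",np.degrees(np.arctan2(*(a-b)[::-1])))
p,q,r,s=U(215,422,.04),U(340,382,.04),U(413,375,.04),U(458,495,.04)
t=np.linalg.solve(np.c_[q-p,-(s-r)],r-p); C=p+t[0]*(q-p)
u1=(p-q)/np.linalg.norm(p-q); u2=(s-r)/np.linalg.norm(s-r)
print("corner",C,"front dir",np.degrees(np.arctan2(*u1[::-1])),"left dir",np.degrees(np.arctan2(*u2[::-1])))
F=C+12*.001*(u1+u2)+0; print("foot",F, "ctr",C+.065*u1+.07*u2)
dv=F-th; print("th->foot",np.linalg.norm(dv),np.degrees(np.arctan2(*dv[::-1])))
st=telemetry.get_state(); print(R.from_quat(st["ee_rot"]).as_matrix())
```

```text
wedge [0.45896483 0.15358181] [0.455473   0.20397969] [0.55906248 0.16401341] [0.55229036 0.21008472] [0.45721891 0.17878075] [0.55567642 0.18704906] 0.05051870185101517 0.09880407588474104 4.800348298145662 perp -86.03657412963769
corner [0.57749087 0.19989484] front dir -90.9410799209852 left dir -1.786964614757162
foot [0.58928794 0.18752226] ctr [0.64638925 0.13272077]
th->foot 0.13235800594586636 3.786820632215915
[[-0.93871715  0.34466355  0.00414237]
 [ 0.3446726   0.93872143  0.00169424]
 [-0.00330459  0.00301817 -0.99998999]]
```

{"fn": "arm_command", "kwargs": {"offset": [[-0.017,-0.0205,0],[-0.017,-0.0205,0],[-0.017,-0.0205,0],[-0.017,-0.0205,0],[0,0,-0.04],[0,0,-0.04],[0,0,-0.04],[0,0,-0.04],[0,0,0],[0,0,0]], "twist": [[0,0,0.105],[0,0,0.105],[0,0,0.105],[0,0,0.105],[0,0,0],[0,0,0],[0,0,0],[0,0,0],[0,0,0],[0,0,0]], "grip": [18,18,18,18,18,18,18,18,18,18]}}

```text
clock: 4.1
tcp_pos: [0.4243, 0.1766, 0.064]
ee_rot: [-0.034, 0.999, -0.0, -0.002]
force: [1.0, -0.8, 0.7]
grip_width: 0.0165
finger_force: 0.0
```

Run:
```python
from h import *
s=telemetry.get_state(); print(s["tcp_pos"],s["force"],s["grip_width"]);print(R.from_quat(s["ee_rot"]).as_matrix().round(3))
```

```text
[0.42428804 0.17656884 0.06400579] [ 0.97937055 -0.78655464  0.68775604] 0.01651827505299783
[[-0.998 -0.068 -0.004]
 [-0.068  0.998 -0.001]
 [ 0.004 -0.001 -1.   ]]
```

{"fn": "arm_command", "kwargs": {"offset": [[0,0,-0.02],[0,0,-0.02],[0,0,-0.015],[0,0,0],[0.008,0.0005,0],[0.008,0.0005,0],[0.008,0.0005,0],[0.006,0.0004,0],[0.006,0.0004,0],[0.004,0.0003,0],[0,0,0],[0,0,0]], "twist": [[0,0,0],[0,0,0],[0,0,0],[0,0,0],[0,0,0],[0,0,0],[0,0,0],[0,0,0],[0,0,0],[0,0,0],[0,0,0],[0,0,0]], "grip": [18,18,18,18,18,18,18,18,18,18,18,18]}}

```text
clock: 5.1
tcp_pos: [0.4664, 0.1798, 0.0099]
ee_rot: [-0.034, 0.999, -0.0, -0.0]
force: [0.0, 0.0, -0.9]
grip_width: 0.0168
finger_force: 0.0
```

Run:
```python
from h import *
import pickle
c,im=snap("wrist","w2.png"); pickle.dump(c,open("c2.pkl","wb"))
s=telemetry.get_state(); print(s["tcp_pos"],s["force"])
cv2.imwrite("pics/w2c.png",cv2.resize(im[60:300,140:460,::-1],None,fx=2.5,fy=2.5,interpolation=cv2.INTER_CUBIC))
```

```text
[0.46610616 0.179772   0.00988228] [ 0.31842682 -0.53059006  0.37750918]
```

View pics/w2c.png

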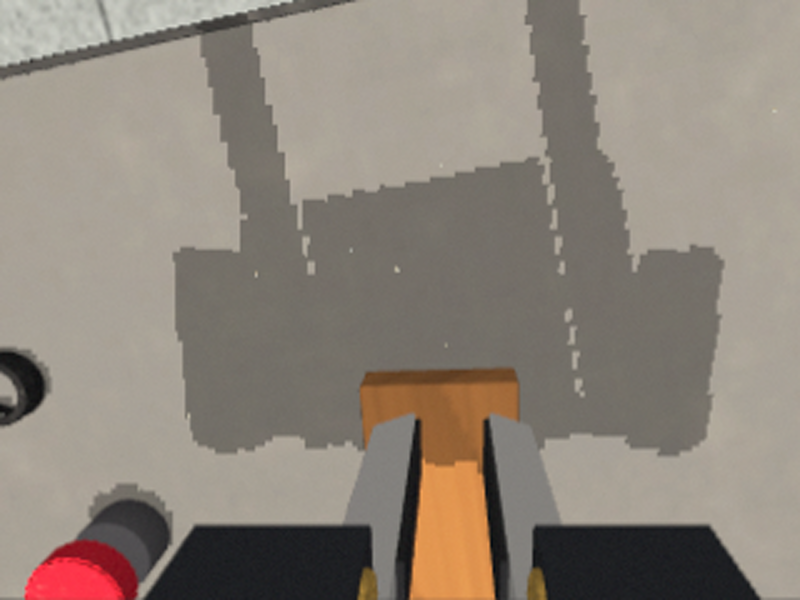

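Run:
```python
from h import *
import pickle; c=pickle.load(open("c2.pkl","rb"))
f=lambda X:((proj(c,X)-[140,60])*2.5).round()
t=np.array([.4661,.1798,.0099]); print("tcp",f(t),c[3])
for z in (0,.0099): 
  for dx in (-.008,0,.008): print(z,dx,f([t[0]+dx,t[1]+.0084,z]),f([t[0]+dx,t[1]-.0084,z]))
U=lambda x,y,z: unproj(c,(x/2.5+140,y/2.5+60),z)
for z in (.017,.02,.025): print(z,U(362,385,z),U(519,383,z))
print(U(362,372,0),U(516,370,0))
s=telemetry.get_state();print(s["force"],s["moment"])
for n in("side","scene"): 
  cc,im=snap(n,n+"1.png"); print([ (np.round(d["xyz"],3),round(d["score"],2)) for d in models.spot_in("wedge",n)[:1]])
  u,v=proj(cc,[.47,.18,.03]).astype(int); cv2.imwrite(f"pics/{n}1c.png",cv2.resize(im[v-50:v+50,u-70:u+70,::-1],None,fx=5,fy=5,interpolation=cv2.INTER_CUBIC))
a,b=[cv2.imread(f"pics/{n}1c.png") for n in("side","scene")]
cv2.imwrite("pics/both.png",cv2.resize(np.hstack([a,b]),(800,286)))
```

```text
tcp [448. 402.] [0.38951815 0.17536186 0.2245426 ]
0 -0.008 [475. 371.] [425. 368.]
0 0 [473. 394.] [423. 391.]
0 0.008 [471. 416.] [422. 413.]
0.0099 -0.008 [476. 380.] [424. 377.]
0.0099 0 [474. 404.] [422. 401.]
0.0099 0.008 [472. 427.] [421. 424.]
0.017 [0.45974875 0.15272253 0.017     ] [0.45580674 0.20106234 0.017     ]
0.02 [0.45873358 0.15304977 0.02      ] [0.45484855 0.20069085 0.02      ]
0.025 [0.45704162 0.15359519 0.025     ] [0.45325156 0.20007168 0.025     ]
[0.46095434 0.15070941 0.        ] [0.45678207 0.20174801 0.        ]
[ 0.31842682 -0.53059006  0.37750918] [ 0.02725858  0.01173598 -0.03439898]
[(array([0.499, 0.189, 0.01 ]), 0.97)]
[(array([0.489, 0.175, 0.012]), 0.87)]
```

View pics/both.png

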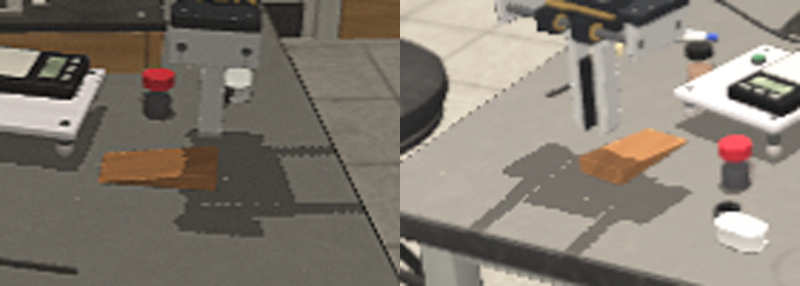

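The side view shows the fingertips at about (210,135), and the scene view at about (598,130). Both appear to hover over the wedge, which hasn't moved. I'll triangulate the tips.

```bash
python3 - <<'E'
from h import *
s=telemetry.get_state(); print(s["clock"],s["tcp_pos"],s["qpos"])
def ray(n,x,y):
    c=cam(n); u,v=proj(c,[.47,.18,.03]).astype(int)
    px=(u-70+x/2.857,v-50+y/2.857); a=unproj(c,px,0.3); b=unproj(c,px,0.0); print(n,px,"tcp proj",proj(c,s["tcp_pos"])); return a,b-a
from scipy.optimize import lstsq if False else least_squares
E
python3 - <<'E'
import sys; sys.path.insert(0,".")
from h import *
s=telemetry.get_state(); print(s["clock"],s["tcp_pos"],s["qpos"])
def ray(n,x,y):
    c=cam(n); u,v=proj(c,[.47,.18,.03]).astype(int)
    px=(u-70+x/2.857,v-50+y/2.857); a=unproj(c,px,0.3); b=unproj(c,px,0.0)
    print(n,px,"tcp proj",((proj(c,s["tcp_pos"])-[u-70,v-50])*2.857).round(),"wedge thick top ctr",((proj(c,[.457,.179,.017])-[u-70,v-50])*2.857).round()); return a,b-a
p,d=ray("side",210,135); q,e=ray("scene",598-400,130)
t=np.linalg.lstsq(np.c_[d,-e],q-p,rcond=None)[0]; print(p+t[0]*d,q+t[1]*e)
E
```

```text
5.35 [0.46601823 0.17985031 0.01002707] [ 2.54652604e-01  6.50105896e-02  1.71859511e+00  1.48165891e-04
  1.35832423e+00 -1.38451439e+00]
side (np.float64(358.5036751837592), np.float64(230.25236261813092)) tcp proj [205. 165.] wedge thick top ctr [216. 158.]
scene (np.float64(248.30346517325864), np.float64(208.50227511375567)) tcp proj [200. 164.] wedge thick top ctr [193. 162.]
[0.46327063 0.18243607 0.04052715] [0.4680288 0.1807737 0.0443212]  File "<stdin>", line 6
    from scipy.optimize import lstsq if False else least_squares
                                     ^^
SyntaxError: invalid syntax
```

The images agree that the real fingertips are about 32 mm above the reported TCP, and the wedge hasn't been touched. I'll back off behind the wedge and lower in guarded steps.

{"fn": "arm_command", "kwargs": {"offset": [[-0.02,-0.0014,0.005],[-0.02,-0.0014,0],[0,0,-0.01],[0,0,-0.01],[0,0,-0.005],[0,0,-0.003],[0,0,0],[0,0,0]], "twist": [[0,0,0],[0,0,0],[0,0,0],[0,0,0],[0,0,0],[0,0,0],[0,0,0],[0,0,0]], "grip": [18,18,18,18,18,18,18,18]}}

```text
clock: 6.02
tcp_pos: [0.4267, 0.177, -0.0133]
ee_rot: [-0.034, 0.999, -0.0, -0.0]
force: [-0.2, 0.8, -0.2]
grip_width: 0.0171
finger_force: 0.0
```

```bash
cat > both.py <<'E'
from h import *
import sys
s=telemetry.get_state(); print(s["clock"],s["tcp_pos"],s["force"],s["grip_width"])
P=eval(sys.argv[1]); L=[]
for n in("side","scene"):
  cc=cam(n); im=eyes.get_image(n); u,v=proj(cc,P).astype(int); print(n,"origin",u-40,v-40,"x5 tcp",((proj(cc,s["tcp_pos"])-[u-40,v-40])*5).round())
  L.append(cv2.resize(im[v-40:v+40,u-40:u+40,::-1],(400,400),interpolation=cv2.INTER_CUBIC))
cv2.imwrite("pics/"+sys.argv[2],np.hstack(L))
E
python3 both.py "[.45,.18,.03]" b2.png
```

```text
6.0167 [ 0.42667004  0.17696195 -0.0133219 ] [-0.23536337  0.83993685 -0.20949786] 0.017140325952706023
side origin 323 194 x5 tcp [246. 280.]
scene origin 203 176 x5 tcp [183. 294.]
```

View pics/b2.png

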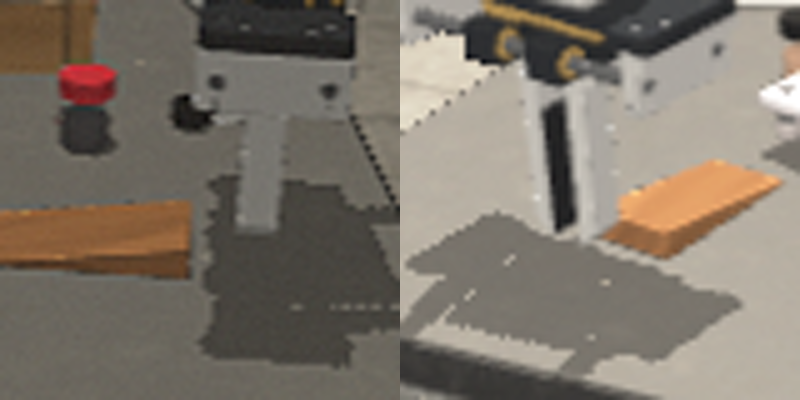

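The side view shows the tip bottom at (258,231) and the wedge's thick end at x=190. The scene view shows the tip centre at about (585−400,236). Triangulating again.

```bash
cat > tri.py <<'E'
from h import *
def tri(a,b):
    L=[]
    for n,px in(("side",a),("scene",b)):
        c=cam(n); p=unproj(c,px,.3); q=unproj(c,px,0); L.append((p,q-p))
    (p,d),(q,e)=L; t=np.linalg.lstsq(np.c_[d,-e],q-p,rcond=None)[0]; return p+t[0]*d,q+t[1]*e
if __name__=="__main__":
    print("tip",tri((323+257/5,194+231/5),(203+182/5,176+237/5)))
    print("wedge thick",[proj(cam("side"),[.455,.204,z])*5-[323*5,194*5] for z in(0,.017)],[proj(cam("scene"),[.459,.1535,z])*5-[203*5,176*5] for z in(0,.017)])
E
python3 tri.py
```

```text
tip (array([0.42345378, 0.17772415, 0.01546184]), array([0.42915173, 0.17572396, 0.01938232]))
wedge thick [array([184.69452205, 278.18419136]), array([186.87476573, 247.50604561])] [array([257.74438024, 259.99331185]), array([255.2070434 , 231.07639208])]
```

{"fn": "arm_command", "kwargs": {"offset": [[0,0,-0.004],[0,0,-0.004],[0,0,-0.002],[0,0,0],[0.008,0.0005,0],[0.008,0.0005,0],[0.008,0.0005,0],[0.008,0.0005,0],[0.008,0.0005,0],[0.005,0.0003,0],[0,0,0],[0,0,0]], "twist": [[0,0,0],[0,0,0],[0,0,0],[0,0,0],[0,0,0],[0,0,0],[0,0,0],[0,0,0],[0,0,0],[0,0,0],[0,0,0],[0,0,0]], "grip": [18,18,18,18,18,18,18,18,18,18,18,18]}}

```text
clock: 7.12
tcp_pos: [0.4717, 0.1798, -0.023]
ee_rot: [-0.034, 0.999, 0.0, -0.0]
force: [0.0, 0.3, 0.0]
grip_width: 0.0169
finger_force: 0.0
```

```bash
python3 both.py "[.52,.18,.02]" b3.png; python3 -c "
from h import *
for n in('side','scene'): print([(np.round(d['xyz'],3),round(d['score'],2)) for d in models.spot_in('wedge',n)[:1]])"
```

```text
7.1167 [ 0.47167019  0.17978696 -0.02301549] [0.02283632 0.27630835 0.02597078] 0.016884146167931914
side origin 295 194 x5 tcp [294. 290.]
scene origin 223 169 x5 tcp [143. 308.]
[(array([0.526, 0.191, 0.011]), 0.61)]
[(array([0.525, 0.168, 0.011]), 0.71)]
```

View pics/b3.png

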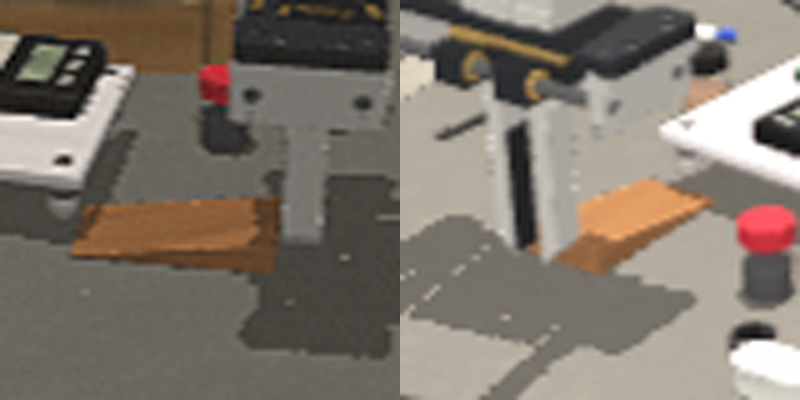

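The wedge moved: in the side view its thick end is at x≈277 and its thin near corner at (72,253), with the foot at (63,205). I'll get the corners in metres.

Run:
```python
from h import *
sd,sc=cam("side"),cam("scene")
S=lambda x,y,z:unproj(sd,(295+x/5,194+y/5),z)[:2].round(4)
C=lambda x,y,z:unproj(sc,(223+(x-400)/5,169+y/5),z)[:2].round(4)
a,b=S(72,254,0),S(275,273,0); d,e=C(713,202,0),C(602,276,0)
print("left edge thin,thick",a,b,"right edge",d,e, np.linalg.norm(a-b),np.linalg.norm(d-e))
print("foot expected: side",(proj(sd,[.589,.1875,.0085])-[295,194])*5,"scene",(proj(sc,[.589,.1875,.0085])-[223,169])*5+[400,0])
print("plate corner z.04 side",(proj(sd,[.5775,.1999,.04])-[295,194])*5,"scene",(proj(sc,[.5775,.1999,.04])-[223,169])*5+[400,0])
th=(b+e)/2;tn=(a+d)/2;print(th,tn,np.degrees(np.arctan2(*(tn-th)[::-1])))
```

```text
left edge thin,thick [0.5782 0.2089] [0.479  0.2045] right edge [0.5851 0.159 ] [0.4872 0.1493] 0.09929753269845133 0.09837936775564267
foot expected: side [ 59.95147984 215.38732209] scene [679.12425624 172.17490936]
plate corner z.04 side [ 78.19337899 173.35295325] scene [645.85056689 123.0155801 ]
[0.4831 0.1769] [0.58165 0.18395] 4.091814268270131
```

{"fn": "arm_command", "kwargs": {"offset": [[0.006,0.0004,0],[0.006,0.0004,0],[0.006,0.0004,0],[0.006,0.0004,0],[0.005,0.0004,0],[0.004,0.0003,0],[0.003,0.0002,0],[0.003,0.0002,0],[0.003,0.0002,0],[0,0,0],[0,0,0]], "twist": [[0,0,0],[0,0,0],[0,0,0],[0,0,0],[0,0,0],[0,0,0],[0,0,0],[0,0,0],[0,0,0],[0,0,0],[0,0,0]], "grip": [18,18,18,18,18,18,18,18,18,18,18]}}

```text
clock: 8.23
tcp_pos: [0.5135, 0.1828, -0.0229]
ee_rot: [-0.034, 0.999, 0.0, 0.0]
force: [0.3, 0.4, -0.3]
grip_width: 0.017
finger_force: 0.0
```

```bash
python3 both.py "[.56,.18,.02]" b4.png; python3 -c "
from h import *
for n in('side','scene'): print([(np.round(d['xyz'],3),round(d['score'],2)) for t in('wedge','stand') for d in models.spot_in(t,n)[:1]])"
```

```text
8.2333 [ 0.513507    0.18276765 -0.02290911] [ 0.28090993  0.41860792 -0.34822088] 0.01704291436876213
side origin 279 192 x5 tcp [289. 293.]
scene origin 233 164 x5 tcp [145. 301.]
[(array([0.643, 0.141, 0.038]), 0.75)]
[(array([0.562, 0.169, 0.013]), 0.73), (array([0.622, 0.105, 0.045]), 0.94)]
```

View pics/b4.png

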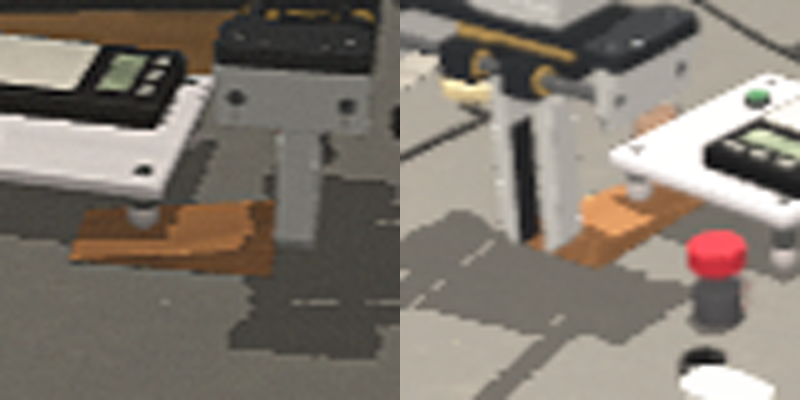

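The foot is now over the wedge: side view foot at (143,228), plate pin at (143,170); scene view foot at (637,195), pin at (637,148). Checking the relative position.

Run:
```python
from h import *
from tri import tri
sd,sc=cam("side"),cam("scene")
S=lambda x,y,z:unproj(sd,(279+x/5,192+y/5),z)[:2].round(4)
C=lambda x,y,z:unproj(sc,(233+(x-400)/5,164+y/5),z)[:2].round(4)
print("pin",tri((279+143/5,192+170/5),(233+237/5,164+149/5)),S(143,170,.04),C(637,149,.04))
print("foot z.0085",S(143,230,.0085),C(638,201,.0085))
print("wedge left thin,thick",S(70,263,0),S(272,274,0),"right thick",C(597,269,0),"thin", C(705,206,0))
```

```text
pin (array([0.58885867, 0.18230881, 0.03687526]), array([0.59124007, 0.18148767, 0.03934267])) [0.5876 0.1881] [0.5902 0.1805]
foot z.0085 [0.5865 0.1917] [0.5884 0.1802]
wedge left thin,thick [0.6173 0.217 ] [0.5195 0.2051] right thick [0.5271 0.1546] thin [0.6188 0.1572]
```

{"fn": "arm_command", "kwargs": {"offset": [[0.003,0.0002,0],[0.0025,0.0002,0],[0,0,0],[0,0,0],[-0.015,-0.001,0],[-0.02,-0.001,0.005],[0,0,0.03],[0,0,0.035],[0,0,0.035],[0,0,0],[0,0,0],[0,0,0]], "twist": [[0,0,0],[0,0,0],[0,0,0],[0,0,0],[0,0,0],[0,0,0],[0,0,0],[0,0,0],[0,0,0],[0,0,0],[0,0,0],[0,0,0]], "grip": [18,18,18,18,18,18,0,0,0,0,0,0]}}

```text
clock: 9.53
tcp_pos: [0.4836, 0.1811, 0.0817]
ee_rot: [-0.034, 0.999, -0.0, -0.0]
force: [0.1, 0.8, -1.3]
grip_width: 0.0004
finger_force: 0.0
```

```bash
python3 both.py "[.57,.18,.03]" b5.png
```

```text
9.5333 [0.48363973 0.18107001 0.08170524] [ 0.12841148  0.77965446 -1.28419325] 0.00037436881735088254
side origin 275 188 x5 tcp [380. 129.]
scene origin 235 159 x5 tcp [ 82. 171.]
```

View pics/b5.png

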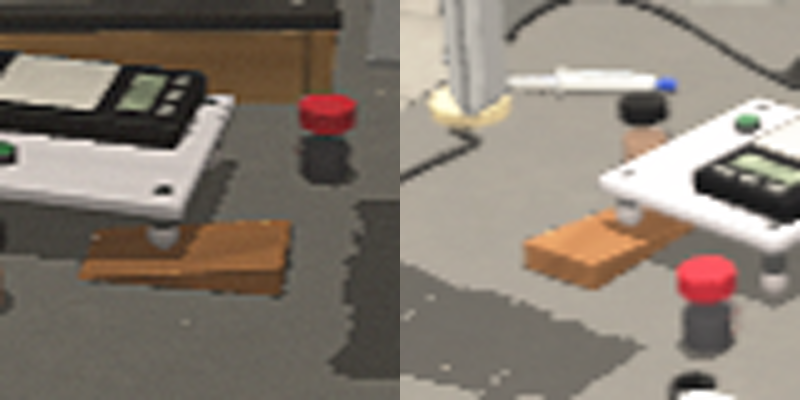

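The stand looks level with its foot on the wedge. Side view: pin (164,190), wedge bottom corners (80,278) and (283,295). Scene view: pin (628,174), wedge thick-end bottom corners (527,265) and (597,289).

Run:
```python
from h import *
from tri import tri
sd,sc=cam("side"),cam("scene")
S=lambda x,y,z:unproj(sd,(275+x/5,188+y/5),z)[:2].round(4)
C=lambda x,y,z:unproj(sc,(235+(x-400)/5,159+y/5),z)[:2].round(4)
pa,pb=tri((275+164/5,188+190/5),(235+228/5,159+174/5)); print("pin",pa,pb,S(164,190,.04),C(628,174,.04))
print("left thin,thick",S(80,278,0),S(283,295,0),"thick left,right",C(527,266,0),C(597,290,0))
s=telemetry.get_state(); print(s["tcp_pos"],"tip scene", C(475,115,.112))
```

```text
pin [0.58847918 0.18173046 0.036624  ] [0.59128315 0.18076207 0.03952962] [0.5871 0.188 ] [0.5906 0.1801]
left thin,thick [0.6233 0.2134] [0.5236 0.207 ] thick left,right [0.5309 0.2036] [0.5336 0.1534]
[0.48257289 0.1807726  0.08011073] tip scene [0.485  0.1844]
```

{"fn": "arm_command", "kwargs": {"offset": [[0.027,0.0005,0],[0.027,0.0005,0],[0.027,0.0005,0],[0.026,0.0005,0],[0,0,0],[0,0,-0.015],[0,0,-0.015],[0,0,0],[0,0,0]], "twist": [[0,0,0],[0,0,0],[0,0,0],[0,0,0],[0,0,0],[0,0,0],[0,0,0],[0,0,0],[0,0,0]], "grip": [0,0,0,0,0,0,0,0,0]}}

```text
clock: 10.38
tcp_pos: [0.5887, 0.1828, 0.0495]
ee_rot: [-0.034, 0.999, -0.0, -0.003]
force: [1.2, -0.1, 0.8]
grip_width: -0.0001
finger_force: 0.0
```

{"fn": "arm_command", "kwargs": {"offset": [[0,0,-0.003],[0,0,-0.003],[0,0,-0.003],[0,0,-0.003],[0,0,0],[0,0,0]], "twist": [[0,0,0],[0,0,0],[0,0,0],[0,0,0],[0,0,0],[0,0,0]], "grip": [0,0,0,0,0,0]}}

```text
clock: 10.88
tcp_pos: [0.5907, 0.1831, 0.0401]
ee_rot: [-0.034, 0.999, 0.0, -0.0]
force: [-0.2, 0.1, 0.6]
grip_width: 0.0001
finger_force: 0.0
```

{"fn": "arm_command", "kwargs": {"offset": [[0,0,-0.002],[0,0,-0.002],[0,0,0],[0,0,0]], "twist": [[0,0,0],[0,0,0],[0,0,0],[0,0,0]], "grip": [0,0,0,0]}}

```text
clock: 11.22
tcp_pos: [0.5908, 0.1831, 0.0359]
ee_rot: [-0.034, 0.999, 0.0, -0.0]
force: [-0.4, -0.1, -0.3]
grip_width: 0.0004
finger_force: 0.0
```

No contact at 36 mm, so the 31 mm offset holds. I'll go down most of the way, then in small steps.

{"fn": "arm_command", "kwargs": {"offset": [[0,0,-0.005],[0,0,-0.005],[0,0,-0.004],[0,0,-0.003],[0,0,-0.003],[0,0,0],[0,0,0]], "twist": [[0,0,0],[0,0,0],[0,0,0],[0,0,0],[0,0,0],[0,0,0],[0,0,0]], "grip": [0,0,0,0,0,0,0]}}

```text
clock: 11.8
tcp_pos: [0.5907, 0.1831, 0.0158]
ee_rot: [-0.034, 0.999, -0.0, -0.0]
force: [0.7, 0.3, 0.6]
grip_width: 0.0003
finger_force: 0.0
```

{"fn": "arm_command", "kwargs": {"offset": [[0,0,-0.001],[0,0,-0.001],[0,0,-0.001],[0,0,0],[0,0,0]], "twist": [[0,0,0],[0,0,0],[0,0,0],[0,0,0],[0,0,0]], "grip": [0,0,0,0,0]}}

```text
clock: 12.22
tcp_pos: [0.5908, 0.1831, 0.0131]
ee_rot: [-0.034, 0.999, 0.0, -0.0]
force: [0.6, 0.1, -0.1]
grip_width: 0.0002
finger_force: 0.0
```

{"fn": "arm_command", "kwargs": {"offset": [[0,0,-0.001],[0,0,-0.001],[0,0,0],[0,0,0]], "twist": [[0,0,0],[0,0,0],[0,0,0],[0,0,0]], "grip": [0,0,0,0]}}

```text
clock: 12.55
tcp_pos: [0.5908, 0.1831, 0.011]
ee_rot: [-0.034, 0.999, 0.0, -0.0]
force: [-0.1, 1.2, -0.1]
grip_width: 0.0003
finger_force: 0.0
```

{"fn": "arm_command", "kwargs": {"offset": [[0,0,-0.001],[0,0,0],[0,0,0]], "twist": [[0,0,0],[0,0,0],[0,0,0]], "grip": [0,0,0]}}

```text
clock: 12.8
tcp_pos: [0.5909, 0.1831, 0.0101]
ee_rot: [-0.034, 0.999, 0.0, -0.0]
force: [0.1, -0.3, -0.1]
grip_width: 0.0003
finger_force: 0.0
```

{"fn": "arm_command", "kwargs": {"offset": [[0,0,-0.001],[0,0,0],[0,0,0]], "twist": [[0,0,0],[0,0,0],[0,0,0]], "grip": [0,0,0]}}

```text
clock: 13.05
tcp_pos: [0.5908, 0.1831, 0.009]
ee_rot: [-0.034, 0.999, 0.0, -0.0]
force: [0.5, 1.0, 0.5]
grip_width: 0.0006
finger_force: 0.0
```

{"fn": "arm_command", "kwargs": {"offset": [[0,0,-0.0005],[0,0,0],[0,0,0]], "twist": [[0,0,0],[0,0,0],[0,0,0]], "grip": [0,0,0]}}

```text
clock: 13.3
tcp_pos: [0.5909, 0.1831, 0.0086]
ee_rot: [-0.034, 0.999, 0.0, -0.0]
force: [-0.2, 0.0, 0.1]
grip_width: 0.0005
finger_force: 0.0
```

{"fn": "arm_command", "kwargs": {"offset": [[0,0,-0.0005],[0,0,0],[0,0,0]], "twist": [[0,0,0],[0,0,0],[0,0,0]], "grip": [0,0,0]}}

```text
clock: 13.55
tcp_pos: [0.5908, 0.1832, 0.0081]
ee_rot: [-0.034, 0.999, 0.0, -0.0]
force: [-0.4, -0.8, 0.2]
grip_width: 0.0003
finger_force: 0.0
```

{"fn": "arm_command", "kwargs": {"offset": [[0,0,-0.0005],[0,0,0],[0,0,0]], "twist": [[0,0,0],[0,0,0],[0,0,0]], "grip": [0,0,0]}}

```text
clock: 13.8
tcp_pos: [0.5909, 0.1831, 0.0076]
ee_rot: [-0.034, 0.999, 0.0, -0.0]
force: [0.1, 0.4, 0.1]
grip_width: 0.0005
finger_force: 0.0
```

{"fn": "arm_command", "kwargs": {"offset": [[0,0,-0.0005],[0,0,0],[0,0,0]], "twist": [[0,0,0],[0,0,0],[0,0,0]], "grip": [0,0,0]}}

```text
clock: 14.05
tcp_pos: [0.5909, 0.1832, 0.0071]
ee_rot: [-0.034, 0.999, 0.0, -0.0]
force: [-0.1, -0.4, -0.6]
grip_width: 0.0008
finger_force: 0.0
```

{"fn": "arm_command", "kwargs": {"offset": [[0,0,-0.0005],[0,0,0],[0,0,0]], "twist": [[0,0,0],[0,0,0],[0,0,0]], "grip": [0,0,0]}}

```text
clock: 14.3
tcp_pos: [0.5909, 0.1832, 0.0066]
ee_rot: [-0.034, 0.999, 0.0, -0.0]
force: [-0.1, 1.1, -0.4]
grip_width: 0.0006
finger_force: 0.0
```

{"fn": "arm_command", "kwargs": {"offset": [[0,0,-0.0007],[0,0,0],[0,0,0]], "twist": [[0,0,0],[0,0,0],[0,0,0]], "grip": [0,0,0]}}

```text
clock: 14.55
tcp_pos: [0.5908, 0.1831, 0.0058]
ee_rot: [-0.034, 0.999, 0.0, -0.0]
force: [0.6, -0.7, 0.0]
grip_width: 0.0004
finger_force: 0.0
```

{"fn": "arm_command", "kwargs": {"offset": [[0,0,-0.0007],[0,0,0],[0,0,0]], "twist": [[0,0,0],[0,0,0],[0,0,0]], "grip": [0,0,0]}}

```text
clock: 14.8
tcp_pos: [0.5909, 0.1831, 0.0052]
ee_rot: [-0.034, 0.999, 0.0, -0.0]
force: [-0.3, -0.5, 0.4]
grip_width: 0.0004
finger_force: 0.0
```

{"fn": "arm_command", "kwargs": {"offset": [[0,0,-0.0007],[0,0,0],[0,0,0]], "twist": [[0,0,0],[0,0,0],[0,0,0]], "grip": [0,0,0]}}

```text
clock: 15.05
tcp_pos: [0.5908, 0.1831, 0.0045]
ee_rot: [-0.034, 0.999, 0.0, -0.0]
force: [-1.0, 0.4, 0.1]
grip_width: 0.0008
finger_force: 0.0
```

Run:
```python
from h import *
s=telemetry.get_state(); print(s["clock"],s["tcp_pos"])
for n in("side","scene"):
    im=eyes.get_image(n)[:,:,::-1].copy(); ref=cv2.imread(f"pics/{n}0.png"); c=cam(n)
    cv2.imwrite(f"pics/{n}9.png",im)
    u,v=proj(c,[.589,.182,.04]).round().astype(int); d=np.abs(im.astype(int)-ref).max(2)
    print(n,u,v,"tip proj at z=.035..",[proj(c,[.591,.183,z]).round(1).tolist() for z in(.035,.04,.045)])
    for r in range(v-14,v+8): print(r,d[r,u-8:u+9])
```

```text
15.05 [0.59083617 0.18314113 0.00446511]
side 308 225 tip proj at z=.035.. [[306.7, 226.7], [306.7, 224.9], [306.7, 223.1]]
211 [ 3  1  3 58 89 88 88 90 84 93 80 55 28  4 46 85 82]
212 [ 2  8 13 45 82 81 78 84 87 85 75 52 43 17 28 75 71]
213 [ 2  5  6 56 90 81 80 73 66 73 67 59 20 40 77 71 68]
214 [ 2  9  2 58 91 83 84 87 84 88 82 45 27 33 74 67 74]
215 [ 3  2  4 62 96 86 88 83 85 88 91  5 59 77 71 71 71]
216 [ 10   3   9  65  94  96  94  92  98 102  57   3  50  71  69  74  66]
217 [ 12  17  12  20  35  58  73  73  83  89  45 130  85  68  66  73  60]
218 [ 17  20  99 108  98 103 103 107 104 103 111 118  83  63  69  68  33]
219 [ 17  17  91  93  86  88  87  87  87  79  96 113  80  66  72  59  21]
220 [ 19  10  82  89  79  80  78  79  79  83  94 109  82  70  64  38   7]
221 [ 83  68  77  84  76  76  78  73  76  74  92 116  86  68  59  21   9]
222 [ 70  68  77  88  79  78  78  77  76  75  91 104  82  65  39   7   6]
223 [ 68  68  69  82  84  80  83  84  84  82  93 101  73  58  25   9   7]
224 [ 71  65  72  88  91  93  92  89  90  87  99 104  72  38   4   6   5]
225 [ 72  66  73  92 118 
[... 1187 characters left out ...]
31  64  52  55  86 102  21   1   1   1]
191 [  9   7   8  21  30   6  20  45  14  72  91 103  86  44  27  25  25]
192 [ 8  8  9 14 24 16 43 78 74 87 91 65 47 43 42 42 43]
193 [  8   9   9   5  34  89 106  21   7  44  67  43  41  41  42  43  44]
194 [ 8  7  1 40 39 60 92 60  5 50 45 41 41 41 43 44 45]
195 [ 8  8  5 13 23 30 34 39 44 43 42 43 43 44 46 45 45]
196 [ 7  7  1  0  1  9 14 23 27 30 36 44 45 45 46 44 43]
197 [ 7  9  5  5  5  7  8  1  9 16 25 29 33 41 45 43 41]
198 [ 9  8  7  7  6 13 12  5  6  4  3 10 18 26 27 33 40]
199 [ 7  8  8  8  8  9  7  4  1  7  1  6  3  5 13 17 27]
200 [12  9  7  9 14 20  4 26 17  4  4 18 16 17  2  2  6]
201 [48 52 52 59 71 63 11 10  9  8  7 26 65 44 24 14  7]
```

{"fn": "arm_command", "kwargs": {"offset": [[0,0,-0.0007],[0,0,0],[0,0,0]], "twist": [[0,0,0],[0,0,0],[0,0,0]], "grip": [0,0,0]}}

```text
clock: 15.4
tcp_pos: [0.591, 0.1832, 0.004]
ee_rot: [-0.034, 0.999, 0.0, 0.0]
force: [0.3, -0.0, 1.0]
grip_width: 0.0005
finger_force: 0.5
```

{"fn": "arm_command", "kwargs": {"offset": [[0,0,-0.0007],[0,0,0],[0,0,0]], "twist": [[0,0,0],[0,0,0],[0,0,0]], "grip": [0,0,0]}}

```text
clock: 15.65
tcp_pos: [0.5911, 0.1832, 0.0039]
ee_rot: [-0.034, 0.999, 0.0, 0.0]
force: [-1.5, 0.7, 5.1]
grip_width: 0.0003
finger_force: 2.4
```

{"fn": "arm_command", "kwargs": {"offset": [[0,0,-0.0007],[0,0,0],[0,0,0]], "twist": [[0,0,0],[0,0,0],[0,0,0]], "grip": [0,0,0]}}

```text
clock: 15.9
tcp_pos: [0.5911, 0.1833, 0.0038]
ee_rot: [-0.034, 0.999, 0.0, 0.0]
force: [-3.7, -0.2, 8.0]
grip_width: 0.0004
finger_force: 3.6
```

{"fn": "arm_command", "kwargs": {"offset": [[0,0,-0.0007],[0,0,0],[0,0,0]], "twist": [[0,0,0],[0,0,0],[0,0,0]], "grip": [0,0,0]}}

```text
clock: 16.15
tcp_pos: [0.5911, 0.1833, 0.0037]
ee_rot: [-0.034, 0.999, 0.0, 0.001]
force: [-3.6, -0.8, 9.6]
grip_width: 0.0005
finger_force: 4.7
```

{"fn": "arm_command", "kwargs": {"offset": [[0,0,0],[0,0,0],[0,0,0],[0,0,0],[0,0,0],[0,0,0]], "twist": [[0,0,0],[0,0,0],[0,0,0],[0,0,0],[0,0,0],[0,0,0]], "grip": [0,0,0,0,0,0]}}

```text
clock: 16.65
tcp_pos: [0.5911, 0.1833, 0.0038]
ee_rot: [-0.034, 0.999, 0.0, 0.001]
force: [-4.2, 0.0, 9.6]
grip_width: 0.0004
finger_force: 4.7
```

Run:
```python
from h import *
s=telemetry.get_state(); print(s["clock"],s["tcp_pos"],s["force"])
for n in("side","scene"):
    im=eyes.get_image(n)[:,:,::-1]; ref=cv2.imread(f"pics/{n}9.png"); c=cam(n)
    d=np.abs(im.astype(int)-ref).max(2); u,v=proj(c,[.6,.15,.03]).astype(int); b=d[v-35:v+35,u-60:u+60]
    print(n,(b>40).sum(),[(u-60+x,v-35+y) for y,x in np.argwhere(b>40)[::8]], [(t,np.round(q['xyz'],3)) for t in('wedge','stand') for q in models.spot_in(t,n)[:1]])
```

```text
16.65 [0.59114174 0.18332102 0.00376174] [-4.21340196  0.0437353   9.56387795]
side 19 [(np.int64(290), np.int64(190)), (np.int64(315), np.int64(204)), (np.int64(293), np.int64(216))] [('wedge', array([0.566, 0.194, 0.009])), ('stand', array([0.655, 0.142, 0.039]))]
scene 6 [(np.int64(280), np.int64(163))] [('wedge', array([0.552, 0.174, 0.011])), ('stand', array([0.622, 0.104, 0.047]))]
```

Pressing with about 9.6 N is steady, and the stand and wedge look the same as before pressing.

```bash
python3 -c "
from plant import finish_job; print(finish_job())"
```

```text
the job is handed in; nothing more can be done
None
```

I pushed the wedge under the short foot (about +11.5 mm by my image measurement, target +11 mm) and handed the job in with the corner held at about 9.6 N; the stand and wedge did not move under the press, and `finish_job()` gave no verdict.

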